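Open the spice tub at its wide scooping lip

ROBOT

A 6-joint arm with a two-finger parallel gripper is mounted at the origin on a cart in front of the work surface, level with it; the furniture and walls round the work are solid. World frame = base frame: x ahead of the robot, y to its left, z up, the work surface at z = 0. Lengths are in m, angles in rad, forces in N, time in s.
With the tool pointing down it reaches from about 0.35 to 0.975 m from the base axis. Payload 4.9 kg.
Tool frame: the origin (TCP) lies between the finger pads; the fingertips stand 19 mm ahead of it and the grasp point (between the pads) is the TCP (r.nose_length is the distance from the TCP to the fingertips, in m); z points along the fingers, y is the direction in which the jaws open and shut (so a half turn about z gives the same grasp; the last joint's range is limited). The gripper opens to 85 mm and grips with 20 to 120 N. Pads are 22 mm wide; open, the fingers measure 114 mm over their backs; the gripper's body (76 mm by 85 mm) begins 54 mm behind the grasp point. The pads swing forward as they close: fully open they stand 13 mm farther back than shut.
Start: joints at [-1.389, 0.053, 1.613, -0, 1.476, -0.119], TCP at [0.185, -0.597, 0.211] pointing down, gripper open.
Joint ranges: [-3.01, 3.01], [-1.01, 2.22], [0.06, 2.58], [-1.02, 4.17], [0.09, 2.62], [-3.14, 3.14]. Speed limits (rad/s): [2.57, 2.57, 3.14, 3.14, 3.14, 3.14].

INTERFACE

Orientations are given as a unit quaternion [w, x, y, z].
In Python, from cell import r gives the robot as it stands.
- The arm moves only by the tool drive_tool, never from a script. Its argument "steps" is a list of rows, each an object of numbers: "tx", "ty", "tz": the shift along the tool's x, y, z in units of 30 mm (1.0 is 30 mm); "ax", "ay", "az": the turn, a rotation vector about the tool's x, y, z in units of 5 degrees (1.0 is 5 degrees). In form: [{"tx": .., "ty": .., "tz": .., "ax": .., "ay": .., "az": ..}, ...]. A call has 1 to 10 rows; each row is the pose to reach, as a shift and turn from the pose commanded when the call began, along the tool's axes at that moment; what a row does not reach only later rows make up. A row lasts 1/8 s, in which the tool goes at most 62.5 mm and 10.7 degrees, less where a joint would pass 70% of its speed; a pose out of reach is approached as far as the arm can. A call with a gripper value outside its range is refused whole. "grip" is the finger opening in mm, from 0 to 85.4, set as the call begins (left out, the last holds). The fingers move at their own pace and stop on an object; "squeeze" is the grip in N (left out, the last holds). Time passes only in rows, so rows that repeat a pose let the fingers close. It gives the time, the measured TCP pose, the force and the opening at its end, in the units of the state.
- r.observe(): the state, without advancing time (a new reading comes with each control period).
- r.capture(name): name is "scene" or "side" or "wrist"; returns the picture (400x640x3 uint8, red, green, blue); there is no depth.
- r.camera_info(name): a dict with "fx", "fy", "cx", "cy" (pixels), "position" and "orientation" of the camera in the world; the wrist camera has in their place "hand_eye" (4x4, takes a point from camera to tool coordinates, whose origin is the TCP and whose axes are the flange's). Camera axes: x right, y down, z forward; pixel columns grow to the right and rows downward; lengths in m; the calibration is good to about 2 mm. A picture is of the moment at which its call begins: read the wrist's pose just before it. camera_info takes no time and is no camera call.
- r.finish_job(): hands the job in, once; it reports no verdict.
The state is a dict: "clock": time; "joints": joint angles; "qd": joint speeds; "tau": joint torques, N m; "tcp_pos": TCP position; "eef_rot": TCP orientation; "wrist_force": force on the tool from outside, world axes, zero at the start; "moment": the same for the moment, N m; "grip_width": finger opening in m.
Only numpy, scipy, OpenCV 4.12 (cv2) and the standard library are available. Lean on these libraries where they do the work, as an engineer would, in place of code of your own. Each camera call takes 0.05 s, during which the arm holds its last target. There are 200 camera calls.

TASK

I want to get a teaspoon into the spice tub: take the bar on its wooden cap and turn the cap so that its cut-out stands squarely over the tub's wide lip, leaving the two narrow lips covered. Then let go, and leave the kitchen timer where it stands.

Things in the scene. Friction and masses are not known exactly. Their poses are not given: they have to be found in the camera images.
- tub_cap (a joint): turn (rad) of the spice tub's cap: wooden disc 126 mm across, 8 mm thick, top 73 mm above the worktop, with one wedge-shaped cut-out 66 degrees wide, from 30 mm radius to the edge. 0 = cut-out centred over the wide lip; grows counterclockwise seen from above; stops at -1.7 and 1.7; starts at 0.7 to 1.35, near a narrow lip. Friction 0.08 N m, no spring: stays where it is left.
- cap_grip (a point): point on the cap's vertical turning axis, inside its bar grip: an upright wooden block on the cap's centre, 56 mm long, 14 mm wide, 35 mm tall above the disc. The point is 97 mm above the worktop, 11 mm below the bar's top, 24 mm above the disc. x axis: horizontal, along the bar towards the middle of the cut-out; z up. Turns with the cap.
- wide_lip (a point): upper edge of the wide lip (46 mm wide) of the spice tub, 70 mm from the cap's axis, 62 mm above the worktop. The tub is a round stone-grey pot, 120 mm across, 64 mm high, fixed to the worktop; its lips stick out 20 mm from the rim; two narrow ones (14 mm) are a quarter turn to either side of the wide one. x axis: level, from the lip to the cap's axis; z up.
- kitchen_timer: round white and grey kitchen timer, 64 mm across, 49 mm high, with a small bar on top; a loose bystander left or right of the tub, to be left alone. Origin at the centre of its underside, z up.

How it is judged:
At the end, for the whole second after the job is handed in: The middle of the cap's cut-out is within 0.2 rad (11 degrees) of the middle of the wide lip, either way, and the cap is at rest (value of joint tub_cap between -0.2 and 0.2 rad and velocity of joint tub_cap between -0.05 and 0.05 rad/s); the robot touches nothing.
It fails at once if the kitchen timer is displaced by more than 20 mm (distance of kitchen_timer from where it was at the start of the episode above 0.02 m).
It also fails if it takes over 32 s, if anything falls off the work surface, if the arm or the gripper's body presses on something with over 40 N, if the wrist force passes 120 N, or if a joint passes its speed limit or range.

## Working session

There is one attempt and no reset: what is moved stays moved. The work goes in short steps, Python scripts to look and compute and a tool call to move; the robot and the scene stay as the last step left them, time stands still between calls to the robot, and variables do not carry over. Pictures are saved under pics/ and viewed, about 8 in all and at most 12, crops included, and the job is handed in when it is done.

Besides the shell and the picture viewer there is one more tool, called after "Call:" by a JSON object that holds its "method" and its "body", one argument or row to a line. drive_tool: Moves the arm, as the interface text tells. Its arguments: {"type":"object","properties":{"steps":{"type":"array","items":{"type":"object","properties":{"tx":{"type":"number"},"ty":{"type":"number"},"tz":{"type":"number"},"ax":{"type":"number"},"ay":{"type":"number"},"az":{"type":"number"}}}},"grip":{"type":"number"},"squeeze":{"type":"number"}},"required":["steps"]}

```bash
mkdir -p pics; python3 - <<'E'
from cell import r
import cv2
s=r.observe();print(s)
for n in("scene","side"):
    cv2.imwrite(f"pics/{n}0.png",r.capture(n)[:,:,::-1]); print(n,r.camera_info(n))
print(r.camera_info("wrist"))
E
```

```text
{'clock': 0.0, 'joints': array([-1.38900611e+00,  5.33551560e-02,  1.61431511e+00,  2.24489476e-05,
        1.47599398e+00, -1.19017079e-01]), 'qd': array([-0.00045256, -0.00154318, -0.00128487, -0.00059294,  0.00232174,
       -0.00062925]), 'tau': array([-1.36506169e-03, -3.93677938e+01, -3.70177209e+01, -2.31283093e-04,
        6.94130940e-03,  6.93903985e-06]), 'tcp_pos': array([ 0.1850566 , -0.5962726 ,  0.21005151]), 'eef_rot': array([-1.03563683e-03,  9.88710307e-01,  1.49836094e-01, -2.13372949e-05]), 'wrist_force': array([-0.58921053, -0.68631375,  0.11238686]), 'moment': array([ 0.03710373, -0.01194523,  0.02047653]), 'grip_width': 0.08535752422418773}
scene {'fx': 489.6354524534407, 'fy': 489.6354524534407, 'cx': 324.9335439434585, 'cy': 193.28998240966536, 'position': array([-0.23576942,  0.75198899,  0.53985029]), 'orientation': array([ 0.1923143 , -0.31498906,  0.77582535, -0.51175397])}
side {'fx': 404.30367738292927, 'fy': 404.30367738292927, 'cx': 320.8391717403168, 'cy': 201.77244412959914, 'position': array([ 0.44738388, -0.75740901,  0.66829601]), 'orientation': array([-0.44250938,  0.89673223, -0.00411407,  0.00631081])}
{'fx': 303.8210751721769, 'fy': 303.8210751721769, 'cx': 316.58614936337904, 'cy': 204.36731223227676, 'hand_eye': array([[-2.98640463e-05, -9.46125203e-01, -3.23801018e-01,
         8.36209261e-02],
       [ 9.99999806e-01, -2.29593766e-04,  5.78628224e-04,
         6.77430945e-04],
       [-6.21797441e-04, -3.23800938e-01,  9.46125027e-01,
        -1.63092350e-01],
       [ 0.00000000e+00,  0.00000000e+00,  0.00000000e+00,
         1.00000000e+00]])}
```

View pics/scene0.png

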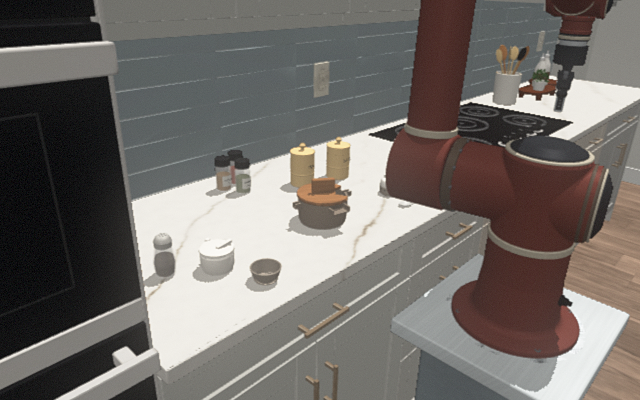

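View pics/side0.png

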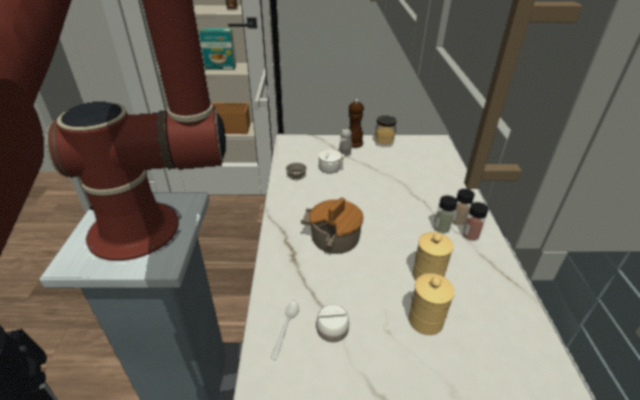

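The scene picture shows the tub at about (322,205) with its bar at (322,186). The side picture shows the tub at about (336,222), a white timer at (333,322) and a sugar bowl at (330,160). Next I'll segment the wood and enlarge it.

```bash
cat > h.py <<'E'
import numpy as np,cv2
from scipy.spatial.transform import Rotation as R
from cell import r
def cam(n,s=None):
    i=r.camera_info(n)
    K=np.array([[i['fx'],0,i['cx']],[0,i['fy'],i['cy']],[0,0,1]])
    if n=='wrist':
        H=i['hand_eye'];T=rot(s)
        return K,T@H[:3,:3],s['tcp_pos']+T@H[:3,3]
    q=i['orientation'];return K,R.from_quat(q,scalar_first=True).as_matrix(),np.array(i['position'])
def rot(s): return R.from_quat(s['eef_rot'],scalar_first=True).as_matrix()
def onplane(c,uv,z):
    K,Rm,p=c;uv=np.atleast_2d(uv).astype(float)
    d=(Rm@np.linalg.inv(K)@np.c_[uv,np.ones(len(uv))].T).T
    return p+d*((z-p[2])/d[:,2])[:,None]
def proj(c,P):
    K,Rm,p=c;q=(K@Rm.T@(np.atleast_2d(P)-p).T).T;return q[:,:2]/q[:,2:]
E
python3 - <<'E'
from h import *
out=[]
for n,(x,y) in (("scene",(322,200)),("side",(336,222))):
    im=cv2.imread(f"pics/{n}0.png");c=cam(n)
    h=cv2.cvtColor(im,cv2.COLOR_BGR2HSV)
    m=((h[...,0]<15)&(h[...,1]>110)&(h[...,2]>60)).astype(np.uint8)
    w=np.zeros_like(m);w[y-45:y+45,x-50:x+50]=m[y-45:y+45,x-50:x+50]
    k=max(cv2.findContours(w,0,1)[0],key=cv2.contourArea)
    print(n,cv2.boundingRect(k),cv2.contourArea(k),onplane(c,[cv2.minEnclosingCircle(k)[0]],.073))
    out.append(cv2.resize(im[y-40:y+40,x-50:x+50],None,fx=6,fy=6,interpolation=2)[:, :])
    print(onplane(c,[(333,322)] if n=="side" else [(0,0)],.03))
cv2.imwrite("pics/crop.png",cv2.resize(np.vstack(out),(375,600)) if 0 else cv2.resize(np.hstack(out),(800,320)))
E
```

```text
scene (298, 184, 49, 20) 409.5 [[ 0.48464837 -0.01882208  0.073     ]]
[[10.69137869 -2.18485147  0.03      ]]
side (338, 210, 4, 5) 1.5 [[ 0.50384101 -0.02070209  0.073     ]]
[[ 0.48103587 -0.29439682  0.03      ]]
```

View pics/crop.png

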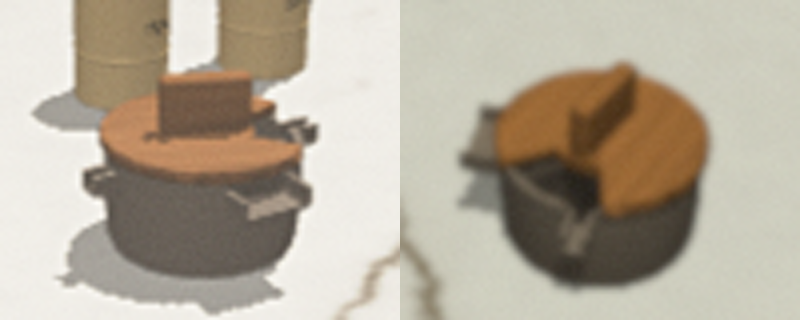

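The tub is near (0.49,-0.02). Its wide lip faces the robot (-x), and the cut-out is near the narrow lip at -y. I'll bring the wrist camera over the tub with the jaws pre-turned.

Call:
{"method": "drive_tool", "body": {
  "steps": [
    {"tx": 1.4,"ty": -1.4,"tz": -1.5,"az": -1},
    {"tx": 2.9,"ty": -2.8,"tz": -2.3,"az": -2},
    {"tx": 4.4,"ty": -4.2,"tz": -2.3,"az": -3.2},
    {"tx": 5.9,"ty": -5.7,"tz": -2.3,"az": -4.4},
    {"tx": 7.3,"ty": -7.1,"tz": -2.3,"az": -5.6},
    {"tx": 8.7,"ty": -8.5,"tz": -2.3,"az": -6.8},
    {"tx": 10.2,"ty": -9.9,"tz": -2.3,"az": -8},
    {"tx": 11.6,"ty": -11.3,"tz": -2.3,"az": -9},
    {"tx": 13,"ty": -12.7,"tz": -2.3,"az": -10},
    {"tx": 14.4,"ty": -14,"tz": -2.3,"az": -10.6}
  ]
}}

```text
validation failed for argument at $.st...
```

Call:
{"method": "drive_tool", "body": {
  "steps": [
    {},
    {},
    {}
  ]
}}

```text
validation failed for argument at $.st...
```

```bash
python3 - <<'E'
from h import *
import pickle
s=r.observe();im=r.capture("wrist")[:,:,::-1];pickle.dump(s,open("s1.pkl","wb"))
print(s['clock'],s['tcp_pos'],rot(s).round(3).tolist(),s['joints'].round(2))
cv2.imwrite("pics/w1.png",im)
E
```

```text
0.1 [ 0.185056   -0.59634684  0.21019168] [[0.955, 0.296, -0.0], [0.296, -0.955, 0.002], [0.0, -0.002, -1.0]] [-1.39  0.05  1.61 -0.    1.48 -0.12]
```

View pics/w1.png

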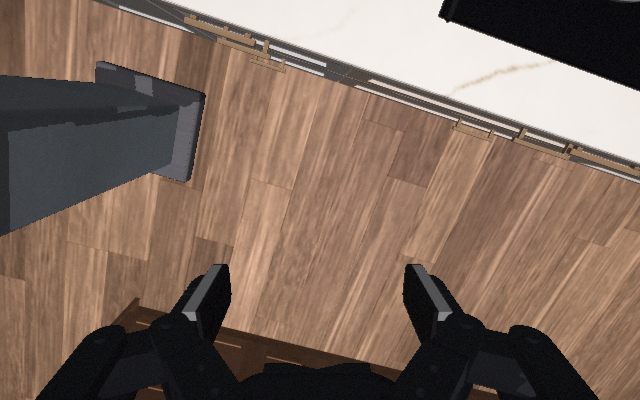

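The move was refused, so that picture shows only the floor at the start pose. I'll resend it with every field filled in.

Call:
{"method": "drive_tool", "body": {
  "steps": [
    {"tx": 1.4,"ty": -1.4,"tz": -1.5,"ax": 0,"ay": 0,"az": -1},
    {"tx": 2.9,"ty": -2.8,"tz": -2.3,"ax": 0,"ay": 0,"az": -2},
    {"tx": 4.4,"ty": -4.2,"tz": -2.3,"ax": 0,"ay": 0,"az": -3.2},
    {"tx": 5.9,"ty": -5.7,"tz": -2.3,"ax": 0,"ay": 0,"az": -4.4},
    {"tx": 7.3,"ty": -7.1,"tz": -2.3,"ax": 0,"ay": 0,"az": -5.6},
    {"tx": 8.7,"ty": -8.5,"tz": -2.3,"ax": 0,"ay": 0,"az": -6.8},
    {"tx": 10.2,"ty": -9.9,"tz": -2.3,"ax": 0,"ay": 0,"az": -8},
    {"tx": 11.6,"ty": -11.3,"tz": -2.3,"ax": 0,"ay": 0,"az": -9},
    {"tx": 13,"ty": -12.7,"tz": -2.3,"ax": 0,"ay": 0,"az": -10},
    {"tx": 14.4,"ty": -14,"tz": -2.3,"ax": 0,"ay": 0,"az": -10.6}
  ]
}}

```text
clock: 1.4
tcp_pos: [0.4738, -0.0656, 0.2802]
eef_rot: [0.0, 0.817, 0.576, 0.0]
wrist_force: [1.4, -0.3, -0.9]
grip_width: 0.0853
```

```bash
python3 - <<'E'
from h import *
import pickle
r.capture("wrist");r.capture("wrist")
s=r.observe();im=r.capture("wrist")[:,:,::-1];pickle.dump(s,open("s1.pkl","wb"))
print(s['clock'],s['tcp_pos'],rot(s).round(3).tolist(),s['joints'].round(2))
cv2.imwrite("pics/w2.png",im)
E
```

```text
1.5 [ 0.47454841 -0.06319461  0.27985132] [[0.33, 0.944, -0.0], [0.944, -0.33, 0.002], [0.002, -0.001, -1.0]] [-0.29 -0.34  1.85  0.    1.63  0.05]
```

View pics/w2.png

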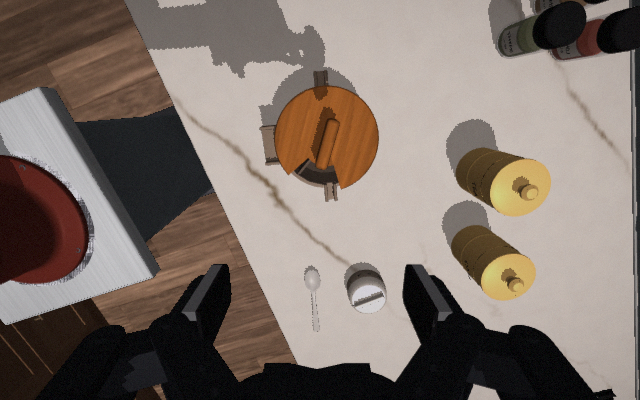

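Wrist view: the cap is centred near (327,137), the cut-out points to (320,172), the wide lip is at (268,145) and the narrow lips are at (321,78) and (332,191). The timer is at (366,290).

```bash
cat > meas.py <<'E'
from h import *
def meas(im,s,guess=None):
    c=cam("wrist",s);h=cv2.cvtColor(im,cv2.COLOR_BGR2HSV)
    m=((h[...,0]>5)&(h[...,0]<17)&(h[...,1]>140)&(h[...,2]>90)).astype(np.uint8)
    u0=proj(c,[guess if guess is not None else (.49,-.02,.073)])[0]
    yy,xx=np.mgrid[:400,:640];m[(xx-u0[0])**2+(yy-u0[1])**2>80**2]=0
    k=max(cv2.findContours(m,0,1)[0],key=cv2.contourArea)
    P=onplane(c,k[:,0],.073)[:,:2]
    a=P.mean(0)
    for _ in range(30): # robust circle of known radius
        d=P-a;rr=np.linalg.norm(d,axis=1);g=abs(rr-.063)<(.02 if _<10 else .004)
        A=np.c_[-d[g]/rr[g][:,None]];a=a+np.linalg.lstsq(A,-(rr[g]-.063),rcond=None)[0]
    t=np.radians(np.arange(0,360,.5));d=np.c_[np.cos(t),np.sin(t)]
    miss=np.zeros(len(t))
    for q in np.arange(.045,.061,.002):
        uv=np.rint(proj(c,np.c_[a+q*d,np.full(len(t),.073)])).astype(int)
        miss+=m[uv[:,1],uv[:,0]]==0
    b=miss>4
    cut=np.degrees(np.angle((b*np.exp(1j*t)).sum()))
    return a,cut,b.sum()*.5,g.mean(),m
E
python3 - <<'E'
from meas import *
import pickle
im=cv2.imread("pics/w2.png");s=pickle.load(open("s1.pkl","rb"));c=cam("wrist",s)
a,cut,w,g,m=meas(im,s);print(a,cut,w,g)
# rectified top view at lip height for lip directions
n=400;sc=.0005;xs=np.mgrid[0:n,0:n]
X=a[0]+.1-xs[0]*sc;Y=a[1]+.1-xs[1]*sc
def rect(z): 
    uv=proj(c,np.c_[X.ravel(),Y.ravel(),np.full(X.size,z)]).reshape(n,n,2).astype(np.float32)
    return cv2.remap(im,uv[...,0],uv[...,1],1)
cv2.imwrite("pics/rect.png",np.hstack([rect(.062),rect(.108)]))
for p in [(268,145),(321,78),(332,191)]:
    q=onplane(c,[p],.062)[0,:2]-a;print(p,np.linalg.norm(q),np.degrees(np.arctan2(q[1],q[0])))
q=onplane(c,[(329,122),(321,166),(366,300)],.108);print(q)
E
```

```text
[ 0.49750563 -0.03319199] -124.75000000000003 66.0 0.7469512195121951
(268, 145) 0.07178445628429206 164.84179753674428
(321, 78) 0.0721067680035807 75.56421814688552
(332, 191) 0.06528066181576742 -101.464062197215
[[ 0.50780224 -0.00987516  0.108     ]
 [ 0.48424987 -0.05199932  0.108     ]
 [ 0.48192834 -0.23893212  0.108     ]]
```

View pics/rect.png

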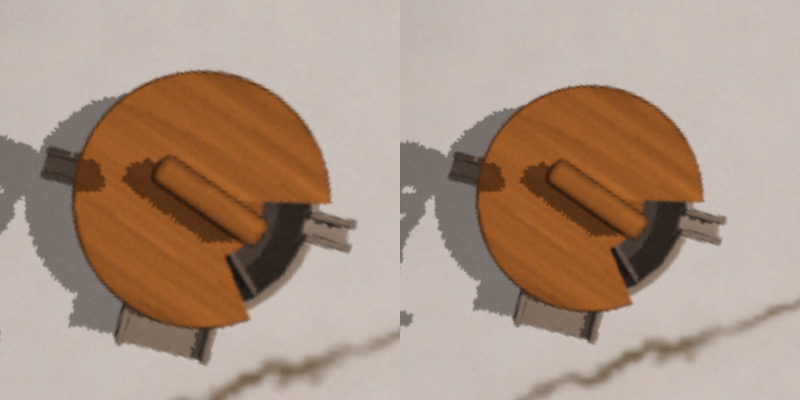

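Lip directions are about 166.2° (wide), 75° and -102° (narrow). The cut-out is at 235.3°, so the cap stands at about 1.20 rad and must turn 69° clockwise. The bar is centred and lies along 235° at (0.4975,-0.0332). First I'll go to a hover above it.

Call:
{"method": "drive_tool", "body": {
  "steps": [
    {"tx": 0.4,"ty": 0.1,"tz": 1,"ax": 0,"ay": 0,"az": 1},
    {"tx": 0.8,"ty": 0.3,"tz": 2.2,"ax": 0,"ay": 0,"az": 2},
    {"tx": 1.2,"ty": 0.4,"tz": 3.4,"ax": 0,"ay": 0,"az": 3.1},
    {"tx": 1.2,"ty": 0.4,"tz": 4.3,"ax": 0,"ay": 0,"az": 3.1},
    {"tx": 1.2,"ty": 0.4,"tz": 4.3,"ax": 0,"ay": 0,"az": 3.1},
    {"tx": 1.2,"ty": 0.4,"tz": 4.3,"ax": 0,"ay": 0,"az": 3.1}
  ]
}}

```text
clock: 2.3
tcp_pos: [0.4973, -0.0389, 0.1526]
eef_rot: [0.001, 0.888, 0.459, 0.001]
wrist_force: [-0.7, -0.1, 0.5]
grip_width: 0.0855
```

```bash
python3 - <<'E'
from meas import *
s=r.observe();im=r.capture("wrist")[:,:,::-1];cv2.imwrite("pics/w3.png",im)
T=rot(s);x=T[:,0];print(s['clock'],s['tcp_pos'],np.degrees(np.arctan2(x[1],x[0])),T[:,2])
print("tool shift to axis",T.T@(np.array([.4975,-.0332,.100])-s['tcp_pos'])/.03)
c=cam("wrist",s);print(proj(c,[(.4975,-.0332,.108),(.4816,-.0561,.108),(.5134,-.0103,.108)]))
E
```

```text
2.3 [ 0.49727309 -0.03889315  0.15258256] 54.6569037238906 [ 1.56375941e-03 -5.12116174e-04 -9.99998646e-01]
tool shift to axis [ 0.15831941 -0.10636272  1.75266425]
[[311.26097899 213.78360999]
 [311.83518391 248.11845793]
 [310.63807082 176.53652902]]
```

View pics/w3.png

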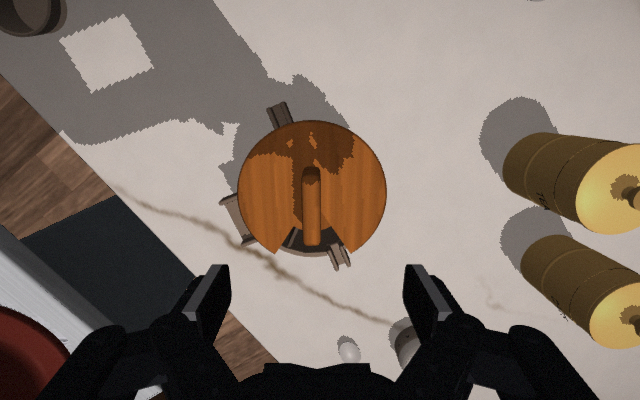

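The bar is vertical in view at u≈311, v≈168–245, and aligned with the jaws. The prediction was v≈176–248, so I'll re-measure the axis from this steadier view.

```bash
python3 - <<'E'
from meas import *
s=r.observe();im=r.capture("wrist")[:,:,::-1]
a,cut,w,g,m=meas(im,s,(.4975,-.0332,.073));print(s['clock'],s['tcp_pos'],a,cut,w,g)
c=cam("wrist",s);q=onplane(c,[(311,168),(312,245)],.108);print(q,q.mean(0))
T=rot(s);print(T.T@(np.r_[a,.100]-s['tcp_pos'])/.03)
for p in [(279,113),(340,257)]: print(onplane(c,[p],.062)[0,:2]-a)
E
```

```text
2.35 [ 0.49769496 -0.03882376  0.15316924] [ 0.48672881 -0.04810783] -123.05568556537753 163.5 0.16086235489220563
[[ 0.51753237 -0.00554915  0.108     ]
 [ 0.48353956 -0.05421277  0.108     ]] [ 0.50053597 -0.02988096  0.108     ]
[-0.46559768 -0.12404245  1.77152391]
[0.0297473  0.08619036]
[-0.00275418 -0.04987636]
```

```bash
sed -i 's/>140)&(h\[...,2\]>90)/>140)\&(h[...,2]>45)/; s/h\[...,0\]>5/h[...,0]>3/' meas.py; python3 - <<'E'
from meas import *
import pickle
s=r.observe();im=r.capture("wrist")[:,:,::-1]
for im,s in((im,s),(cv2.imread("pics/w2.png"),pickle.load(open("s1.pkl","rb")))):
    a,cut,w,g,m=meas(im,s,(.4985,-.0325,.073));print(s['tcp_pos'],a,cut,w,g)
E
```

```text
[ 0.49783548 -0.03873059  0.15333207] [ 0.49790674 -0.03218261] -125.00000000000001 65.5 0.7555555555555555
[ 0.47454841 -0.06319461  0.27985132] [ 0.49776335 -0.03235646] -124.50000000000001 65.5 0.7788461538461539
```

Both views agree: axis (0.4978,-0.0323), cut-out at -124.8°. I'll descend to z≈0.10 and grip.

Call:
{"method": "drive_tool", "body": {
  "steps": [
    {"tx": 0.17,"ty": -0.12,"tz": 0.3,"ax": 0,"ay": 0,"az": -0.1},
    {"tx": 0.17,"ty": -0.12,"tz": 1.0,"ax": 0,"ay": 0,"az": -0.1},
    {"tx": 0.17,"ty": -0.12,"tz": 1.5,"ax": 0,"ay": 0,"az": -0.1},
    {"tx": 0.17,"ty": -0.12,"tz": 1.75,"ax": 0,"ay": 0,"az": -0.1},
    {"tx": 0.17,"ty": -0.12,"tz": 1.75,"ax": 0,"ay": 0,"az": -0.1},
    {"tx": 0.17,"ty": -0.12,"tz": 1.75,"ax": 0,"ay": 0,"az": -0.1}
  ]
}}

```text
clock: 3.2
tcp_pos: [0.4974, -0.0318, 0.0995]
eef_rot: [0.0, 0.886, 0.464, 0.0]
wrist_force: [0.7, -0.5, 0.4]
grip_width: 0.0856
```

Call:
{"method": "drive_tool", "body": {
  "steps": [
    {"tx": 0,"ty": 0,"tz": 0,"ax": 0,"ay": 0,"az": 0},
    {"tx": 0,"ty": 0,"tz": 0,"ax": 0,"ay": 0,"az": 0},
    {"tx": 0,"ty": 0,"tz": 0,"ax": 0,"ay": 0,"az": 0},
    {"tx": 0,"ty": 0,"tz": 0,"ax": 0,"ay": 0,"az": 0},
    {"tx": 0,"ty": 0,"tz": 0,"ax": 0,"ay": 0,"az": 0},
    {"tx": 0,"ty": 0,"tz": 0,"ax": 0,"ay": 0,"az": 0},
    {"tx": 0,"ty": 0,"tz": 0,"ax": 0,"ay": 0,"az": 0},
    {"tx": 0,"ty": 0,"tz": 0,"ax": 0,"ay": 0,"az": 0}
  ],
  "grip": 5,
  "squeeze": 40
}}

```text
clock: 4.2
tcp_pos: [0.4968, -0.0317, 0.0988]
eef_rot: [-0.0, 0.886, 0.464, -0.0]
wrist_force: [0.9, -0.6, -0.4]
grip_width: 0.005
```

The opening reads 5 mm, but the bar is 14 mm wide, so something is off. I'll look before going further.

```bash
python3 - <<'E'
from meas import *
a=r.capture("scene")[:,:,::-1];b=r.capture("side")[:,:,::-1];w=r.capture("wrist")[:,:,::-1]
o=np.hstack([cv2.resize(a[140:240,262:382],(400,333)),cv2.resize(b[165:265,276:396],(400,333))])
o=np.vstack([o,np.hstack([cv2.resize(w,(400,250)),cv2.resize(w[200:400,160:480],(400,250))])])
cv2.imwrite("pics/g1.png",o);print(r.observe()['grip_width'],r.observe()['tcp_pos'])
E
```

```text
0.005173716712126436 [ 0.49681177 -0.03172145  0.09880266]
```

View pics/g1.png

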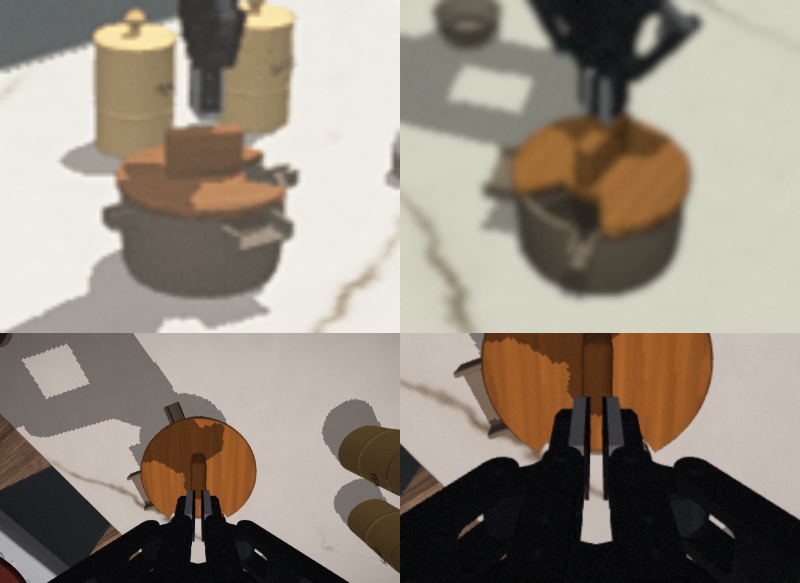

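The fingers have closed above the bar and past its end; the bar isn't between them. I'll triangulate the fingertip and the bar from the two fixed views, and check the tip in the wrist view.

```bash
python3 - <<'E'
from meas import *
s=r.observe();T=rot(s);cs,cd,cw=cam("scene"),cam("side"),cam("wrist",s)
def tri(u,v):
    P=[c[0]@np.c_[c[1].T,-c[1].T@c[2]] for c in(cs,cd)]
    X=cv2.triangulatePoints(*P,np.float64(u)[:,None],np.float64(v)[:,None]).ravel();X=X[:3]/X[3]
    return X,[proj(c,X)[0]-q for c,q in((cs,u),(cd,v))]
print("tip",tri((324,175),(337,201)))
print("bar top ctr",tri((262+204/3.33,140+129/3.33),(276+200/3.33,165+138/3.33)))
tip=s['tcp_pos']+T[:,2]*.019;print("tip reported",tip)
for n,c in(("scene",cs),("side",cd),("wrist",cw)): print(n,"tip",proj(c,tip),"tcp",proj(c,s['tcp_pos']),"axis108",proj(c,[.4978,-.0323,.108]))
E
```

```text
tip (array([ 0.49617237, -0.03516029,  0.11538028]), [array([-0.37195908, -0.29740099]), array([-0.53665664,  0.49626591])])
bar top ctr (array([ 0.49688509, -0.03642887,  0.10374557]), [array([0.40389211, 0.31474595]), array([ 0.58187329, -0.52895105])])
tip reported [ 0.49681157 -0.03172092  0.07980266]
scene tip [[322.09961128 188.88172945]] tcp [[322.27349225 181.50987105]] axis108 [[322.2242258  177.72961371]]
side tip [[336.19480316 212.81309782]] tcp [[336.45105787 206.34633162]] axis108 [[337.02396848 203.31243028]]
wrist tip [[315.54178084 234.34772737]] tcp [[315.46365268 247.64757202]] axis108 [[317.42996443 254.94119875]]
```

```bash
python3 - <<'E'
from meas import *
s=r.observe();T=rot(s);cw=cam("wrist",s);print(r.nose_length,[k for k in dir(r) if k[0]!='_'])
for z in (-.035,-.02,-.0,.019):
  print(z,[proj(cw,s['tcp_pos']+T@np.array([x,0.,z])).round(0).tolist() for x in(-.011,0,.011)])
im=r.capture("wrist")[:,:,::-1];cv2.imwrite("pics/t.png",cv2.resize(im[180:400,240:400],None,fx=2.7,fy=2.7,interpolation=2))
b=r.capture("side")[:,:,::-1];a=r.capture("scene")[:,:,::-1]
for n,c,i in(("s",cam("scene"),a),("d",cam("side"),b)):
  u=proj(c,[.4978,-.0323,.108])[0].astype(int);cv2.imwrite(f"pics/{n}z.png",cv2.resize(i[u[1]-30:u[1]+30,u[0]-30:u[0]+30],None,fx=6,fy=6,interpolation=2));print(u)
x=[cv2.imread(f"pics/{n}.png") for n in("t","sz","dz")]
x=[cv2.resize(k,(int(k.shape[1]*400/k.shape[0]),400)) for k in x];o=np.hstack(x);print(o.shape);cv2.imwrite("pics/g2.png",cv2.resize(o,None,fx=.72,fy=.72) if o.shape[1]>800 else o)
E
```

```text
0.019 ['MotionError', 'camera_info', 'capture', 'finish_job', 'nose_length', 'observe']
-0.035 [[[315.0, 300.0]], [[315.0, 281.0]], [[315.0, 261.0]]]
-0.02 [[[315.0, 283.0]], [[315.0, 265.0]], [[315.0, 246.0]]]
-0.0 [[[315.0, 264.0]], [[315.0, 248.0]], [[315.0, 231.0]]]
0.019 [[[316.0, 249.0]], [[316.0, 234.0]], [[316.0, 219.0]]]
[322 177]
[337 203]
(400, 1090, 3)
```

View pics/g2.png

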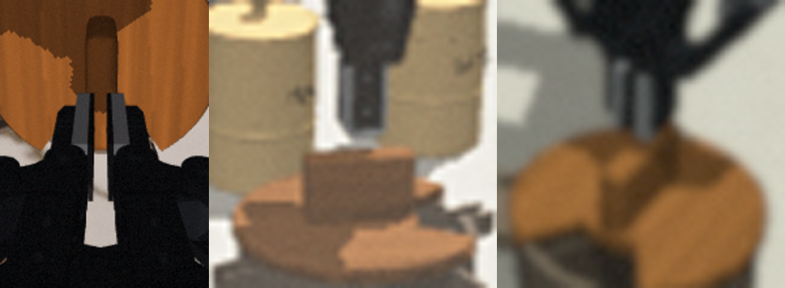

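The tips sit about 10 mm above the bar: wrist view tip v≈251, and triangulation gives z≈0.115–0.12. They should be at 0.08 by the reported TCP, so the fingers really end about 40 mm further back than stated, while xy is right. I'll reopen, go 33 mm lower while watching the force, and grip again.

Call:
{"method": "drive_tool", "body": {
  "steps": [
    {"tx": 0,"ty": 0,"tz": -0.3,"ax": 0,"ay": 0,"az": 0},
    {"tx": 0,"ty": 0,"tz": -0.3,"ax": 0,"ay": 0,"az": 0},
    {"tx": 0,"ty": 0,"tz": -0.3,"ax": 0,"ay": 0,"az": 0},
    {"tx": 0,"ty": 0,"tz": -0.3,"ax": 0,"ay": 0,"az": 0},
    {"tx": 0,"ty": 0,"tz": -0.3,"ax": 0,"ay": 0,"az": 0},
    {"tx": 0,"ty": 0,"tz": 0,"ax": 0,"ay": 0,"az": 0},
    {"tx": 0,"ty": 0,"tz": 0.4,"ax": 0,"ay": 0,"az": 0},
    {"tx": 0,"ty": 0,"tz": 0.8,"ax": 0,"ay": 0,"az": 0},
    {"tx": 0,"ty": 0,"tz": 1.1,"ax": 0,"ay": 0,"az": 0},
    {"tx": 0,"ty": 0,"tz": 1.1,"ax": 0,"ay": 0,"az": 0}
  ],
  "grip": 60
}}

```text
clock: 5.75
tcp_pos: [0.4959, -0.0315, 0.0644]
eef_rot: [-0.001, 0.886, 0.464, -0.001]
wrist_force: [-0.0, -0.9, -0.2]
grip_width: 0.0597
```

Call:
{"method": "drive_tool", "body": {
  "steps": [
    {"tx": 0,"ty": 0,"tz": 0,"ax": 0,"ay": 0,"az": 0},
    {"tx": 0,"ty": 0,"tz": 0,"ax": 0,"ay": 0,"az": 0},
    {"tx": 0,"ty": 0,"tz": 0,"ax": 0,"ay": 0,"az": 0},
    {"tx": 0,"ty": 0,"tz": 0,"ax": 0,"ay": 0,"az": 0},
    {"tx": 0,"ty": 0,"tz": 0,"ax": 0,"ay": 0,"az": 0},
    {"tx": 0,"ty": 0,"tz": 0,"ax": 0,"ay": 0,"az": 0}
  ],
  "grip": 5,
  "squeeze": 40
}}

```text
clock: 6.5
tcp_pos: [0.4973, -0.0319, 0.0665]
eef_rot: [0.0, 0.886, 0.464, 0.0]
wrist_force: [-0.5, 0.3, 4.9]
grip_width: 0.0135
```

It grips at 13.5 mm, which matches the bar. Next is a 69° clockwise turn (az +13.8) in two calls.

Call:
{"method": "drive_tool", "body": {
  "steps": [
    {"tx": 0,"ty": 0,"tz": 0,"ax": 0,"ay": 0,"az": 0.5},
    {"tx": 0,"ty": 0,"tz": 0,"ax": 0,"ay": 0,"az": 1.2},
    {"tx": 0,"ty": 0,"tz": 0,"ax": 0,"ay": 0,"az": 2},
    {"tx": 0,"ty": 0,"tz": 0,"ax": 0,"ay": 0,"az": 2.8},
    {"tx": 0,"ty": 0,"tz": 0,"ax": 0,"ay": 0,"az": 3.6},
    {"tx": 0,"ty": 0,"tz": 0,"ax": 0,"ay": 0,"az": 4.4},
    {"tx": 0,"ty": 0,"tz": 0,"ax": 0,"ay": 0,"az": 5.2},
    {"tx": 0,"ty": 0,"tz": 0,"ax": 0,"ay": 0,"az": 6},
    {"tx": 0,"ty": 0,"tz": 0,"ax": 0,"ay": 0,"az": 6.6},
    {"tx": 0,"ty": 0,"tz": 0,"ax": 0,"ay": 0,"az": 6.8}
  ]
}}

```text
clock: 7.75
tcp_pos: [0.4971, -0.0317, 0.0665]
eef_rot: [0.0, 0.983, 0.184, 0.0]
wrist_force: [-2.1, 1.4, 5.6]
grip_width: 0.0135
```

Call:
{"method": "drive_tool", "body": {
  "steps": [
    {"tx": 0,"ty": 0,"tz": 0,"ax": 0,"ay": 0,"az": 0.5},
    {"tx": 0,"ty": 0,"tz": 0,"ax": 0,"ay": 0,"az": 1.2},
    {"tx": 0,"ty": 0,"tz": 0,"ax": 0,"ay": 0,"az": 2},
    {"tx": 0,"ty": 0,"tz": 0,"ax": 0,"ay": 0,"az": 2.9},
    {"tx": 0,"ty": 0,"tz": 0,"ax": 0,"ay": 0,"az": 3.8},
    {"tx": 0,"ty": 0,"tz": 0,"ax": 0,"ay": 0,"az": 4.7},
    {"tx": 0,"ty": 0,"tz": 0,"ax": 0,"ay": 0,"az": 5.6},
    {"tx": 0,"ty": 0,"tz": 0,"ax": 0,"ay": 0,"az": 6.4},
    {"tx": 0,"ty": 0,"tz": 0,"ax": 0,"ay": 0,"az": 7},
    {"tx": 0,"ty": 0,"tz": 0,"ax": 0,"ay": 0,"az": 7}
  ]
}}

```text
clock: 9.0
tcp_pos: [0.4971, -0.0314, 0.0665]
eef_rot: [-0.0, 0.993, -0.12, 0.0]
wrist_force: [-1.5, 2.5, 6.1]
grip_width: 0.0133
```

Call:
{"method": "drive_tool", "body": {
  "steps": [
    {"tx": 0,"ty": 0,"tz": 0,"ax": 0,"ay": 0,"az": 0},
    {"tx": 0,"ty": 0,"tz": 0,"ax": 0,"ay": 0,"az": 0}
  ]
}}

```text
clock: 9.25
tcp_pos: [0.4971, -0.0314, 0.0665]
eef_rot: [-0.0, 0.993, -0.12, 0.0]
wrist_force: [-1.9, 1.7, 5.0]
grip_width: 0.013
```

The tool yaw is -13.8°, so the bar should be at 166.2°. I'll open, then lift straight up and back for a look.

Call:
{"method": "drive_tool", "body": {
  "steps": [
    {"tx": 0,"ty": 0,"tz": 0,"ax": 0,"ay": 0,"az": 0},
    {"tx": 0,"ty": 0,"tz": 0,"ax": 0,"ay": 0,"az": 0},
    {"tx": 0,"ty": 0,"tz": 0,"ax": 0,"ay": 0,"az": 0},
    {"tx": 0,"ty": 0,"tz": 0,"ax": 0,"ay": 0,"az": 0},
    {"tx": 0,"ty": 0,"tz": -0.5,"ax": 0,"ay": 0,"az": 0},
    {"tx": 0,"ty": 0,"tz": -1.5,"ax": 0,"ay": 0,"az": 0},
    {"tx": 0,"ty": 0,"tz": -3,"ax": 0,"ay": 0,"az": 0},
    {"tx": 0,"ty": 0,"tz": -4.5,"ax": 0,"ay": 0,"az": 0},
    {"tx": -0.5,"ty": 0,"tz": -6,"ax": 0,"ay": 0,"az": 0},
    {"tx": -1,"ty": 0,"tz": -6.5,"ax": 0,"ay": 0,"az": 0}
  ],
  "grip": 60
}}

```text
clock: 10.5
tcp_pos: [0.4688, -0.0248, 0.2663]
eef_rot: [0.0, 0.993, -0.12, 0.004]
wrist_force: [0.1, 0.5, -0.2]
grip_width: 0.0601
```

Call:
{"method": "drive_tool", "body": {
  "steps": [
    {"tx": 0,"ty": 0,"tz": 0,"ax": 0,"ay": 0,"az": 0},
    {"tx": 0,"ty": 0,"tz": 0,"ax": 0,"ay": 0,"az": 0},
    {"tx": 0,"ty": 0,"tz": 0,"ax": 0,"ay": 0,"az": 0},
    {"tx": 0,"ty": 0,"tz": 0,"ax": 0,"ay": 0,"az": 0}
  ]
}}

```text
clock: 11.0
tcp_pos: [0.4674, -0.0246, 0.2596]
eef_rot: [-0.0, 0.993, -0.12, -0.001]
wrist_force: [-0.5, -0.5, -0.3]
grip_width: 0.06
```

```bash
python3 - <<'E'
from meas import *
s=r.observe();im=r.capture("wrist")[:,:,::-1];cv2.imwrite("pics/w5.png",im)
a,cut,w,g,m=meas(im,s,(.4978,-.0325,.073));print(s['clock'],s['tcp_pos'],s['wrist_force'],s['qd'].round(3),a,cut,w,g)
E
```

```text
11.0 [ 0.46744026 -0.02457637  0.25961854] [-0.5112915  -0.46509363 -0.31362575] [-0.001 -0.004 -0.005 -0.001  0.001  0.001] [ 0.49746515 -0.03214142] 166.25000000000003 66.0 0.7706422018348624
```

View pics/w5.png

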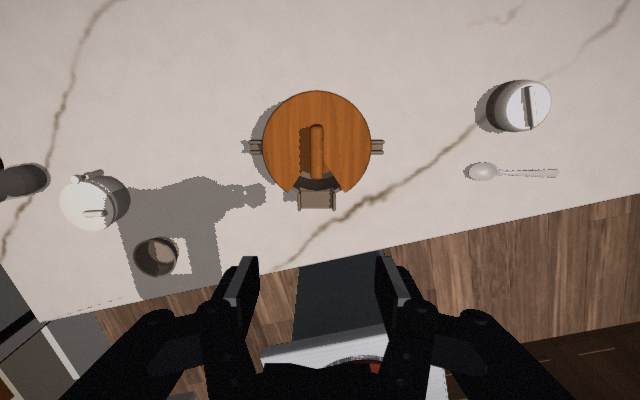

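The cut-out (317,183) stands squarely over the wide lip (317,199), at 166.25° against the lip's 166.2°. The narrow lips at (255,146) and (376,146) are covered, the timer at (525,105) is untouched, and the arm is clear and at rest.

```bash
python3 -c "
from cell import r
print(r.finish_job())"
```

```text
the job is handed in; nothing more can be done
None
```

The cap's cut-out now stands over the wide lip, and the gripper has let go and lifted clear. I gripped the bar and turned the cap 69° clockwise. I handed the job in at about 11 s, and the hand-in reports no verdict.

- **Cap position:** the last wrist picture puts the cut-out at 166.25°, against about 166.2° for the wide lip (lip read by eye from one earlier picture, good to about 1–2°). That is well inside the 11° allowed. Both narrow lips are covered.
- **Arm and timer:** the arm was at rest and clear, with wrist force under 1 N. The arm never went near the timer and it looks undisturbed, but I did not measure its position.
- **What went wrong first:** the first move was refused because its rows left out some fields. The first grasp closed on air (it read 5 mm), because the fingertips ended about 40 mm further back than the reported TCP and nose length implied. I checked this with two camera views, went 33 mm lower, and the second grip read 13.5 mm on the 14 mm bar. I did not find the cause of that 40 mm difference.

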